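# Load the last jar and latch the jar-rack keeper bar

## Task

Stand the loose white jar upright in the empty middle bay of the steel jar rack, then swing the rack's hinged keeper bar over the jars and press it down until it clicks fully home under its sprung catch. Press with care rather than force: feel for the click and stop, do not crush the rubber rest under the bar. Leave the other jars standing in their bays and the mill, tin, mug and spatula where they are.

Things in the scene. Friction and masses are not known exactly. Their poses are not given: they have to be found in the camera images.
- rack: steel jar rack fixed to the worktop: tray 72 x 208 mm, 4 mm floor, walls 32 mm high; origin under its centre at worktop level. Its y axis runs along the row of three bays (68 mm apart, inside 64 mm square), z is up. The hinge post (146 mm high, 24 mm along y, 38 mm along x) stands at y = -118 mm, the catch post at the other end.
- bay (a point): centre of the floor of the empty middle bay, 4 mm above the worktop; axes as the rack's.
- hinge (a point): hinge axis of the keeper bar, 134 mm above the worktop at y = -118 mm of the rack; the axis runs along the rack's x. The stiff hinge holds the bar wherever it is left: about 2 N at the handle moves it.
- keeper (a joint): angle of the keeper bar: 0 = level, pointing along the rack's +y; pi/2 = straight up; at most 2.5 = folded back, leaning away beyond the hinge. Shut, it lies over the jar lids at -0.08 to 0.07 rad, as the catch is set. A flat aluminium bar 16 mm wide, 10 mm thick, 231 mm from the hinge axis to its rounded nose.
- handle (a point): grip point of the bar's handle: a dark steel round rod, 12 mm in diameter, that sticks out sideways from the bar along the rack's -x, 190 mm from the hinge axis. The rod ends 78 mm off the bar's centre line (the bar's side is 8 mm off); this point is on the rod's axis, 50 mm off. Its axes turn with the bar.
- catch_post (a point): fixed point on the catch post, 98 mm above the worktop, y = 122 mm of the rack. The post is 190 mm high, 44 mm along x, and takes y = 101 to 145 mm. It carries a block with a sprung roller over a rubber rest, set by its owner at any height in a 32 mm range (not given: feel for it). The roller's axis is 125 to 157 mm above the worktop.
- rest (a joint): how far the rubber rest under the bar's nose is pressed in (m): 0 = free; 0.001 to 0.0025 = bar shut and held by the roller; above 0.005 = crushed, about 25 N at the handle. Closing, the nose meets the roller about 15 mm above its shut place: it feels like a stop, but 8 to 14 N down at the handle pushes past; after 7 mm more the roller snaps over and drives the bar home.
- jar: the loose jar: white ceramic with a slightly narrower neck under its steel lid, 52 mm in diameter, 100 mm tall, 0.25 kg, standing on the worktop; origin under its centre.
- jar_a: the same kind of jar, standing in the bay by the hinge post; origin under its centre.
- jar_b: the same kind of jar, standing in the bay by the catch post; origin under its centre.
- mill: bystander: dark wooden pepper mill, 54 mm in diameter, 115 mm tall; origin under its centre.
- tin: bystander: plain metal food tin, 74 mm in diameter, 100 mm tall; origin under its centre.
- mug: bystander: white mug, 80 mm in diameter, 90 mm tall; origin under its centre.
- spatula: bystander: kitchen spatula lying flat, along its own x; origin under its middle.
There are look-alikes about, which are no part of the job. Leave any orange or purple look-alike of the jar alone. What is shaped like the jar_a but blue is not meant.

How it is judged:
By the outcome, as a careful person would: the job done as asked, in the order asked, and still so for the second after the job is handed in, with the robot touching nothing.
It also fails if it takes over 64 s, if anything falls off the work surface, if the arm or the gripper's body presses on something with over 40 N, if the wrist force passes 120 N, or if a joint passes its speed limit or range.

## Robot

A 6-joint arm with a two-finger parallel gripper is mounted at the origin on the work surface. World frame = base frame: x ahead of the robot, y to its left, z up, the work surface at z = 0. Lengths are in m, angles in rad, forces in N, time in s.
With the tool pointing down it reaches from about 0.25 to 0.725 m from the base axis. Payload 4 kg.
Tool frame: the origin (TCP) lies at the very end of the fingers, on their centre line; the grasp point (between the pads) lies 19 mm behind it; z points along the fingers, y is the line along which they close (so a half turn about z gives the same grasp; the last joint's range is limited). The gripper opens to 85 mm and grips with 20 to 120 N. Pads are 22 mm wide; open, the fingers measure 114 mm over their backs; the gripper's body (76 mm by 85 mm) begins 54 mm behind the grasp point. The pads swing forward as they close: fully open they stand 13 mm farther back than shut.
Start: joints at [1.126, 0.241, 0.005, 1.335, 0, 1.571], TCP at [0.215, 0.451, 0.231] pointing down, gripper open.
Joint ranges: [-2.72, 2.72], [-1.05, 1.87], [-1.09, 1.28], [-1.99, 2.15], [-1.42, 1.44], [-3.14, 3.14]. Speed limits (rad/s): [2.79, 2.79, 3.14, 3.14, 3.14, 3.14].

## Interface

Orientations are given as a unit quaternion [x, y, z, w].
In Python, from workcell import bot, vision, workorder, boxes_of gives the robot as it stands.
- The arm moves only by the tool send_rows, never from a script. Its argument "motion" is text: rows parted by semicolons, each of 5 numbers parted by spaces: the closure, from -1 (fully open) to 1 (shut), so that 0 is half open, then the shift along the tool's x, y, z in cm, then the turn about the tool's z in rad. In form: claw x y z twist; .... A call has 1 to 5 rows; each row is the pose to reach, as a shift and turn from the pose commanded when the call began, along the tool's axes at that moment; what a row does not reach only later rows make up. A row lasts 1/10 s, in which the tool goes at most 50 mm and 8.59 degrees, less where a joint would pass 70% of its speed; a pose out of reach is approached as far as the arm can. A call with a gripper value outside its range is refused whole. The fingers move at their own pace and stop on an object; the grip force is fixed at half the most. Time passes only in rows, so rows that repeat a pose let the fingers close. It gives the time, the measured TCP pose, the force, the opening and the grip force at its end, in the units of the state.
- bot.get_obs(): the state, without advancing time (a new reading comes with each control period).
- vision.camera(name): name is "scene" or "top" or "wrist"; returns the picture (384x512x3 uint8, red, green, blue); there is no depth.
- vision.camera_model(name): a dict with "fov_y" (degrees; the focal length in pixels is half the picture's height over the tangent of half this angle, whatever the lens; pixels are square), "cx", "cy" (the principal point, pixels), "k1" (the pictures are not rectified: a ray, as slopes to the right and down, at radius r is drawn at 1 + k1 r^2 times it, then the intrinsics apply), "world_from_camera" (4x4, takes a point from camera to world coordinates); the wrist camera has in their place "hand_eye" (4x4, takes a point from camera to tool coordinates, whose origin is the TCP and whose axes are the flange's). Camera axes: x right, y down, z forward; pixel columns grow to the right and rows downward; lengths in m; the calibration is good to about 2 mm. A picture is of the moment at which its call begins: read the wrist's pose just before it. camera_model takes no time and is no camera call.
- workorder.job_done(): hands the job in; it is judged then, once.
Trained networks look in the newest picture that a camera, given by its name, has taken for a name from the list of things; names that differ only in an ending like _2 or _b are one class to them, and where a whole thing is asked for, a point or a joint stands for the part that bears it (a point fixed in the world has none). Each returns a list of dicts, best first, with "conf" (0 to 1); they miss things now and then, are a little off and sometimes report something else, mostly with a low value. They report only what shows in the picture. A call takes as long as a camera call. They do not tell look-alikes from the thing itself.
- boxes_of(camera, target): "rect" ([centre column, centre row, width, height] in pixels, round what is visible of it).
The state is a dict: "clock": time; "joint_pos": joint angles; "joint_vel": joint speeds; "tau": joint torques, N m; "eef_pos": TCP position; "tool_rot": TCP orientation; "ft_force": force on the tool from outside, world axes, zero at the start; "ft_torque": the same for the moment, N m; "grip_width": finger opening in m; "grasp_force": force on a finger pad.
Only numpy, scipy, OpenCV 4.12 (cv2) and the standard library are available. Lean on these libraries where they do the work, as an engineer would, in place of code of your own. Each camera call takes 0.05 s, during which the arm holds its last target. There are 200 camera calls.

## Working session

There is one attempt and no reset: what is moved stays moved. The work goes in short steps, Python scripts to look and compute and a tool call to move; the robot and the scene stay as the last step left them, time stands still between calls to the robot, and variables do not carry over. Pictures are saved under pics/ and viewed, at most 10 in all, crops included, and the job is handed in when it is done.

Besides the shell and the picture viewer there is one more tool, called after "Call:" as name(argument=value, ...) on one line, values as JSON. send_rows: Moves the arm, as the interface text tells. Its arguments: {"type":"object","properties":{"motion":{"type":"string"}},"required":["motion"]}

```bash
ls; mkdir -p pics
cat > h.py <<'E'
import numpy as np, cv2
from scipy.spatial.transform import Rotation as R
from workcell import bot, vision, workorder, boxes_of
def cam(n):
    m=vision.camera_model(n); f=192/np.tan(np.radians(m['fov_y'])/2)
    if 'world_from_camera' in m: T=np.array(m['world_from_camera'])
    else:
        o=bot.get_obs(); W=np.eye(4); W[:3,:3]=R.from_quat(o['tool_rot']).as_matrix(); W[:3,3]=o['eef_pos']; T=W@np.array(m['hand_eye'])
    return m,f,T
def ray(n,u,v,c=None):
    m,f,T=c or cam(n); x=(u-m['cx'])/f; y=(v-m['cy'])/f; d=np.hypot(x,y); r=d
    for _ in range(30): r=d/(1+m['k1']*r*r)
    s=r/d if d>0 else 1
    return T[:3,3], T[:3,:3]@np.array([x*s,y*s,1])
def at_z(n,u,v,z,c=None):
    o,d=ray(n,u,v,c); return o+d*(z-o[2])/d[2]
def proj(n,P,c=None):
    m,f,T=c or cam(n); p=(np.asarray(P)-T[:3,3])@T[:3,:3]; x,y=p[0]/p[2],p[1]/p[2]; k=1+m['k1']*(x*x+y*y)
    return np.array([m['cx']+f*x*k, m['cy']+f*y*k])
def snap(n,name,crop=None,sc=1):
    im=vision.camera(n)[:,:,::-1]
    if crop: u0,v0,u1,v1=crop; im=im[v0:v1,u0:u1]
    cv2.imwrite('pics/'+name,cv2.resize(im,None,fx=sc,fy=sc,interpolation=cv2.INTER_CUBIC))
E
python3 - <<'E'
from h import *
snap('top','top.png',sc=1.5); snap('scene','scene.png',sc=1.5)
for n in ('top','scene'):
    m,f,T=cam(n); print(n,f,m['k1'],T.round(3).tolist())
    for t in ('rack','jar','keeper','handle','mill','tin','mug'):
        print(n,t,[(round(b['conf'],2),np.round(b['rect']).tolist()) for b in boxes_of(n,t)])
E
```

```text
pics
top 459.9559103737756 -0.11755354515469676 [[0.011, -0.986, 0.167, 0.312], [-1.0, -0.014, -0.019, -0.024], [0.021, -0.167, -0.986, 1.164], [0.0, 0.0, 0.0, 1.0]]
top rack [(0.84, [221.0, 144.0, 196.0, 86.0])]
top jar [(0.86, [228.0, 215.0, 20.0, 24.0]), (0.79, [184.0, 257.0, 26.0, 22.0]), (0.74, [172.0, 169.0, 28.0, 25.0]), (0.64, [215.0, 117.0, 24.0, 32.0]), (0.61, [267.0, 225.0, 20.0, 25.0]), (0.57, [227.0, 157.0, 23.0, 28.0])]
top keeper [(0.95, [282.0, 128.0, 79.0, 50.0]), (0.65, [151.0, 165.0, 6.0, 14.0])]
top handle [(0.68, [279.0, 130.0, 77.0, 47.0])]
top mill [(0.95, [120.0, 217.0, 26.0, 21.0])]
top tin [(0.8, [176.0, 210.0, 34.0, 32.0]), (0.74, [344.0, 220.0, 38.0, 51.0]), (0.62, [153.0, 166.0, 6.0, 16.0])]
top mug []
scene 473.4026824284481 -0.12062922754942776 [[-0.37, 0.785, -0.496, 1.051], [0.929, 0.317, -0.191, 0.193], [0.007, -0.532, -0.847, 1.042], [0.0, 0.0, 0.0, 1.0]]
scene rack [(0.63, [270.0, 209.0, 203.0, 134.0])]
scene jar [(0.97, [286.0, 192.0, 20.0, 39.0]), (0.97, [327.0, 253.0, 25.0, 38.0]), (0.97, [338.0, 172.0, 23.0, 34.0]), (0.93, [265.0, 288.0, 25.0, 35.0]), (0.88, [254.0, 173.0, 22.0, 38.0]), (0.68, [269.0, 239.0, 21.0, 39.0])]
scene keeper [(0.93, [210.0, 186.0, 85.0, 82.0])]
scene handle [(0.84, [212.0, 184.0, 77.0, 84.0])]
scene mill [(0.73, [388.0, 226.0, 33.0, 35.0])]
scene tin [(0.74, [334.0, 212.0, 37.0, 45.0])]
scene mug [(0.89, [184.0, 163.0, 36.0, 50.0])]
```

View pics/top.png

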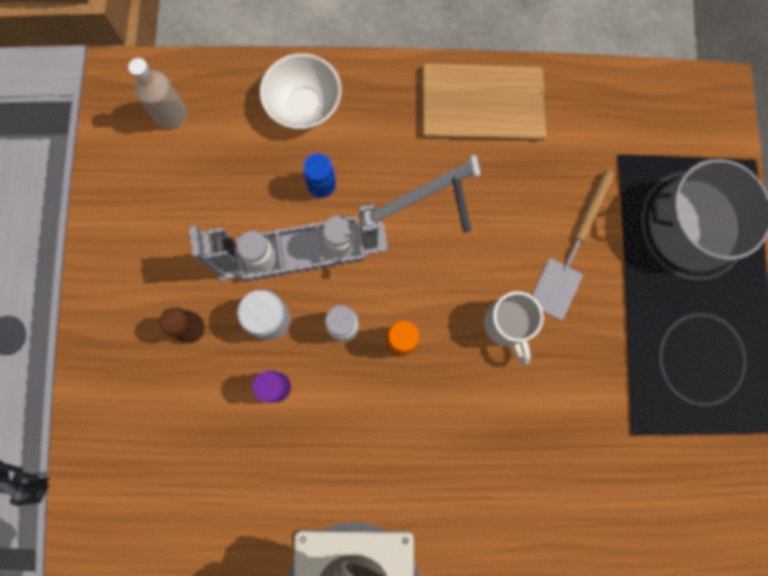

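View pics/scene.png

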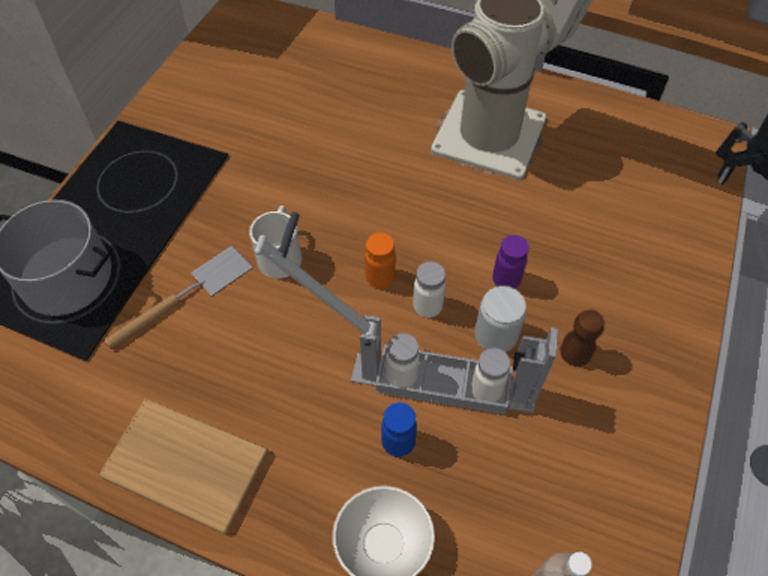

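The loose jar must be one of six similar shapes, at these pixels in the 1.5x top picture:
- Purple (271,386), orange (403,337) and blue (319,175) are look-alikes.
- The two at (340,232) and (253,248) stand in the rack as jar_a and jar_b.
- The white, steel-lidded one at (342,322) stands free on the worktop, so it is the loose jar.

I'll confirm this in an enlarged crop.

Run:
```python
from h import *
snap('top','crop.png',(120,90,330,245),3.8)
o=bot.get_obs(); print(o['clock'],o['eef_pos'],R.from_quat(o['tool_rot']).as_matrix().round(3).tolist(),o['ft_force'])
for n,u,v in (('top',228,215),('scene',286,192)): pass
print('jar lid top',at_z('top',228,213,.1).round(3), 'scene lid',at_z('scene',431/1.5,271/1.5,.1).round(3))
for nm,u,v,s,t in (('A',337,228,403,346),('B',253,243,493,360)): print(nm,at_z('top',u/1.5,v/1.5,.1).round(3),at_z('scene',s/1.5,t/1.5,.1).round(3))
```

```text
0.85 [0.21513219 0.45135938 0.23133241] [[-0.903, 0.43, 0.0], [0.43, 0.903, 0.0], [-0.0, 0.0, -1.0]] [0.49096227 0.99887642 0.77905626]
jar lid top [0.432 0.021 0.1  ] scene lid [0.43  0.024 0.1  ]
A [0.577 0.032 0.1  ] [0.574 0.031 0.1  ]
B [0.551 0.164 0.1  ] [0.546 0.164 0.1  ]
```

View pics/crop.png

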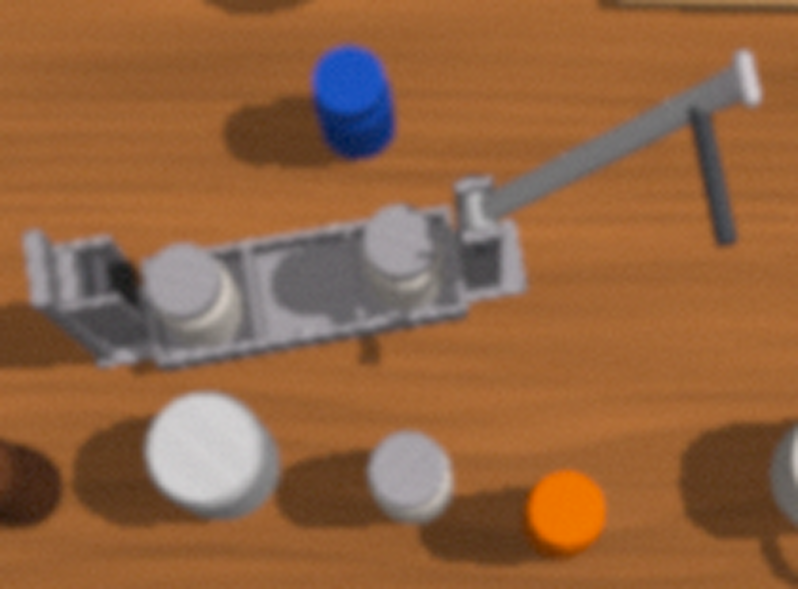

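The crop confirms it: the white-bodied, steel-lidded jar standing free is at crop (410,466), with the tin on its left (210,455) and orange on its right (567,512). The bar is folded back, hinge at (475,205), nose at (745,78), handle rod from (700,110) to (727,242). I'll fit the rack pose and bar angle now.

```bash
cat >> h.py <<'E'
def rackT(p):
    c,s=np.cos(p[2]),np.sin(p[2]); M=np.eye(4); M[:2,:2]=[[c,-s],[s,c]]; M[:2,3]=p[:2]; return M
def bar(a,r,x,n=0): return np.array([x,-.118+r*np.cos(a)-n*np.sin(a),.134+r*np.sin(a)+n*np.cos(a)])
def tw(p,P): return (rackT(p)@np.append(P,1))[:3]
E
python3 - <<'E'
from h import *
from scipy.optimize import least_squares
C={n:cam(n) for n in('top','scene')}
k=lambda x,y:(120+x/3.8,90+y/3.8); s=lambda x,y:(x/1.5,y/1.5)
# camera, pixel, kind
obs=[('top',k(398,238),('p',0,-.068,.1)),('top',k(183,282),('p',0,.068,.1)),('scene',s(403,346),('p',0,-.068,.1)),('scene',s(493,360),('p',0,.068,.1)),
('top',k(745,78),('b',.231,0)),('top',k(700,112),('b',.19,-.008)),('top',k(727,240),('b',.19,-.078)),
('scene',s(263,244),('b',.231,0)),('scene',s(293,216),('b',.19,-.078)),('scene',s(281,253),('b',.19,-.008))]
def P(q,o): return tw(q,o[1:]) if o[0]=='p' else tw(q,bar(q[3],o[1],o[2]))
res=lambda q:np.concatenate([proj(n,P(q,o),C[n])-uv for n,uv,o in obs])
r=least_squares(res,[.565,.1,.2,2.3],loss='soft_l1'); q=r.x
print(q.round(4)); print(res(q).reshape(-1,2).round(1).tolist())
print('bay',tw(q,[0,0,.004]).round(3),'handle',tw(q,bar(q[3],.19,-.05)).round(3))
print('jar',at_z('top',*k(410,466),.1).round(4))
im=cv2.imread('pics/crop.png')
def line(A,B,col):
    a,b=[((proj('top',tw(q,X),C['top'])-[120,90])*3.8).astype(int).tolist() for X in(A,B)]; cv2.line(im,a,b,col,1)
for z in(.032,):
  c=[(-.036,-.104,z),(.036,-.104,z),(.036,.104,z),(-.036,.104,z)]
  for i in range(4): line(c[i],c[(i+1)%4],(0,255,0))
for y0,y1,x,z in((-.13,-.106,.019,.146),(.101,.145,.022,.19)):
  c=[(-x,y0,z),(x,y0,z),(x,y1,z),(-x,y1,z)]
  for i in range(4): line(c[i],c[(i+1)%4],(0,255,255))
line(bar(q[3],0,0),bar(q[3],.231,0),(0,0,255)); line(bar(q[3],.19,0),bar(q[3],.19,-.078),(0,0,255))
cv2.imwrite('pics/fit.png',im)
E
```

```text
[0.5599 0.0983 0.2077 2.2391]
[[-0.1, 0.7], [0.1, -0.1], [0.2, 0.0], [0.2, -0.0], [1.2, -2.1], [-0.7, 0.2], [-0.3, -0.1], [-3.7, -0.9], [0.8, -1.4], [0.2, 1.4]]
bay [0.56  0.098 0.004] handle [ 0.56  -0.143  0.283]
jar [0.4324 0.0211 0.1   ]
```

View pics/fit.png

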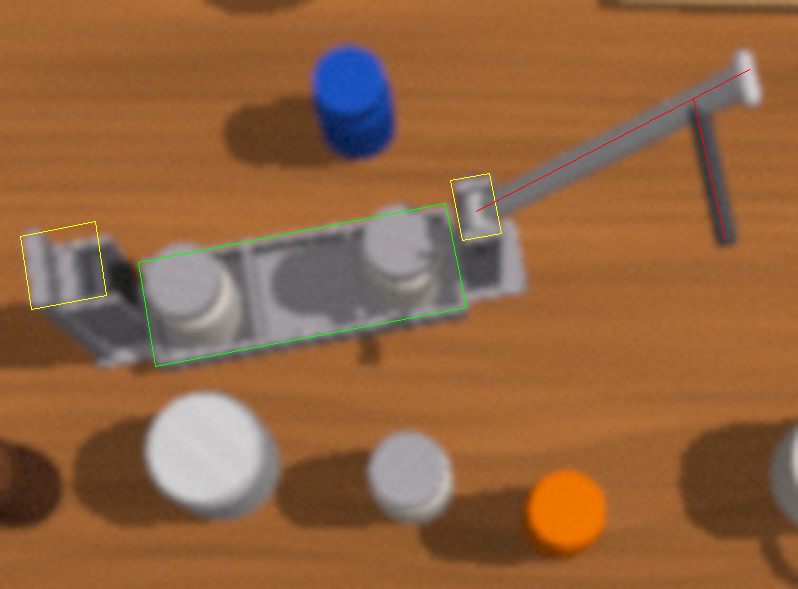

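The fit holds: the rack walls, both posts and the bar overlay line up to within 2 px or so. The jar is at (0.432, 0.021) and the bay at (0.560, 0.098), with yaw about 0.2. I'm moving above the jar.

Call:
send_rows(motion="-1 -3.8 -2.95 0 0.093; -1 -7.6 -5.9 0 0.186; -1 -11.4 -8.85 0 0.279; -1 -15.2 -11.8 0 0.372; -1 -19 -14.75 0 0.463")

```text
clock: 1.35
eef_pos: [0.3237, 0.2349, 0.2315]
tool_rot: [0.44, 0.898, 0.0, 0.0]
ft_force: [0.7, 0.0, -1.2]
grip_width: 0.0855
grasp_force: 0.0
```

```bash
cat >> h.py <<'E'
def go(x,y,z,ya=None):
    o=bot.get_obs(); M=R.from_quat(o['tool_rot']).as_matrix(); d=M.T@(np.array([x,y,z])-o['eef_pos'])
    a=np.arctan2(M[1,1],M[0,1]); t=0 if ya is None else (a-ya+np.pi/2)%np.pi-np.pi/2
    print('t',round(o['clock'],2),'tcp',np.round(o['eef_pos'],4),'yang',round(a,3),'q',np.round(o['joint_pos'],2),'w',round(o['grip_width'],4),'F',np.round(o['ft_force'],1)); print('shift cm',(d*100).round(2),'twist',round(t,3))
E
python3 -c "
from h import *
go(.4324,.0211,.17,.2)"
```

```text
t 1.35 tcp [0.3237 0.2349 0.2315] yang 0.66 q [ 0.63  0.04 -0.23  1.3  -0.    1.54] w 0.0855 F [ 0.7  0.  -1.2]
shift cm [-23.55  -4.52   6.15] twist 0.46
```

Call:
send_rows(motion="-1 -4.7 -0.9 0 0.092; -1 -9.4 -1.8 0 0.184; -1 -14.1 -2.7 0 0.276; -1 -18.8 -3.6 0 0.368; -1 -23.5 -4.5 0 0.46")

```text
clock: 1.85
eef_pos: [0.433, 0.0216, 0.2317]
tool_rot: [0.633, 0.774, 0.0, 0.0]
ft_force: [0.5, 0.7, -0.2]
grip_width: 0.0856
grasp_force: 0.0
```

Call:
send_rows(motion="-1 0 0 0 0; -1 0 0 0 0")

```text
clock: 2.05
eef_pos: [0.4324, 0.0226, 0.2311]
tool_rot: [0.633, 0.774, -0.0, -0.0]
ft_force: [-0.4, 0.4, -0.8]
grip_width: 0.0854
grasp_force: 0.0
```

```bash
python3 -c "
from h import *
go(.4324,.0211,.17,.2)
snap('wrist','w1.png')
print(cam('wrist')[2].round(3).tolist())
for b in boxes_of('wrist','jar'): print(b, at_z('wrist',b['rect'][0],b['rect'][1],.1))
print('pred lid',proj('wrist',[.4324,.0211,.1]))
"
```

```text
t 2.05 tcp [0.4324 0.0226 0.2311] yang 0.2 q [ 0.05  0.11 -0.16  1.31  0.    1.42] w 0.0854 F [-0.4  0.4 -0.8]
shift cm [-0.15 -0.03  6.11] twist 0.0
[[0.98, 0.191, 0.061, 0.415], [0.201, -0.933, -0.298, 0.101], [0.0, 0.304, -0.953, 0.374], [0.0, 0.0, 0.0, 1.0]]
{'rect': [220.3, 241.3, 47.6, 72.1], 'conf': 0.94} [ 0.40784957 -0.05041269  0.1       ]
{'rect': [466.5, 177.6, 84.7, 63.9], 'conf': 0.91} [0.64265417 0.07149941 0.1       ]
{'rect': [380.0, 187.8, 72.4, 58.3], 'conf': 0.74} [0.55804398 0.0428242  0.1       ]
{'rect': [256.2, 171.1, 47.4, 61.1], 'conf': 0.72} [0.43009939 0.0342939  0.1       ]
{'rect': [292.5, 48.7, 79.3, 94.0], 'conf': 0.69} [0.43889393 0.15029708 0.1       ]
{'rect': [397.2, 58.2, 86.5, 61.5], 'conf': 0.68} [0.53314691 0.16259143 0.1       ]
{'rect': [176.6, 44.1, 71.9, 70.3], 'conf': 0.58} [0.33757499 0.13338654 0.1       ]
pred lid [255.77441692 183.91628504]
```

View pics/w1.png

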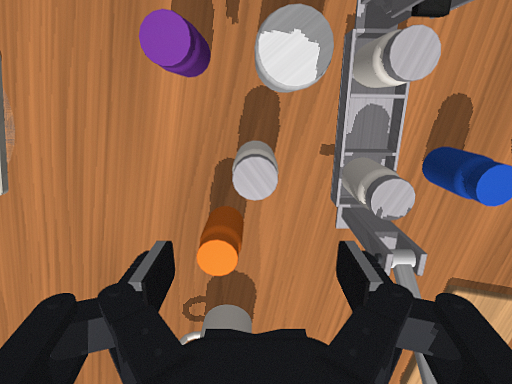

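The wrist picture shows the white jar's lid at (256,176) between the open fingers. jar_a's lid is at (393,197), jar_b's at (413,53), and the empty bay at about (372,127). I'll compare these with the top-camera estimates.

Run:
```python
from h import *
c=cam('wrist'); im=cv2.imread('pics/w1.png')
for n,u,v in(('jar',256,176),('A',393,197),('B',413,53)): print(n,at_z('wrist',u,v,.1,c).round(4))
q=[.5599,.0983,.2077]
print(tw(q,[0,-.068,.1]),tw(q,[0,.068,.1]))
# rack inner bay dividers/walls, tops z=.032
for n,u,v in(('front wall top R end',340,205),('front wall top L end',352,32),('midbay front R',347,157),('midbay front L',350,92)):
    P=at_z('wrist',u,v,.032,c); print(n,(np.linalg.inv(rackT(q))@np.append(P,1))[:3].round(4))
cv2.imwrite('pics/w1c.png',cv2.resize(im[0:240,220:450],None,fx=2.5,fy=2.5,interpolation=cv2.INTER_CUBIC))
```

```text
jar [0.4309 0.0293 0.1   ]
A [0.5748 0.0361 0.1   ]
B [0.5457 0.1698 0.1   ]
[0.57392227 0.03176147 0.1       ] [0.54587773 0.16483853 0.1       ]
front wall top R end [-0.031  -0.0986  0.032 ]
front wall top L end [-0.0347  0.1035  0.032 ]
midbay front R [-0.0279 -0.0353  0.032 ]
midbay front L [-0.0313  0.0409  0.032 ]
```

View pics/w1c.png

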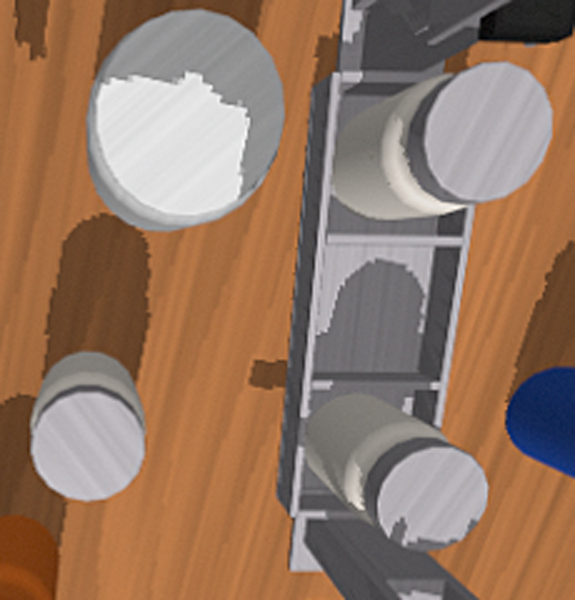

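Run:
```python
from h import *
c=cam('wrist')
P=[at_z('wrist',220+x/2.5,y/2.5,.032,c) for x,y in((328,240),(310,383),(463,240),(440,385))]
print(np.round(P,4).tolist(),np.mean(P,0).round(4))
print('jar',at_z('wrist',254.8,177.2,.1,c))
go(.4318,.0255,.048,.2)
```

```text
[[0.5235, 0.1279, 0.032], [0.5349, 0.0618, 0.032], [0.5855, 0.1412, 0.032], [0.5985, 0.0741, 0.032]] [0.5606 0.1012 0.032 ]
jar [0.43000445 0.02781676 0.1       ]
t 2.15 tcp [0.4318 0.0242 0.2312] yang 0.204 q [ 0.06  0.11 -0.16  1.31  0.    1.42] w 0.0852 F [-0.1  0.3 -0.1]
shift cm [ 0.12  0.03 18.32] twist 0.004
```

Call:
send_rows(motion="-1 0.1 0 4.5 0; -1 0.1 0 9 0; -1 0.1 0 13.5 0; -1 0.1 0 17.5 0; -1 0.1 0 18.3 0")

```text
clock: 2.65
eef_pos: [0.4276, 0.026, 0.0447]
tool_rot: [0.63, 0.776, -0.003, -0.003]
ft_force: [-0.5, 0.3, 0.5]
grip_width: 0.0854
grasp_force: 0.0
```

Call:
send_rows(motion="0.1 0 0 0 0; 0.4 0 0 0 0; 1 0 0 0 0; 1 0 0 0 0; 1 0 0 0 0")

```text
clock: 3.15
eef_pos: [0.4337, 0.0249, 0.0508]
tool_rot: [0.632, 0.775, 0.002, 0.001]
ft_force: [-3.2, 0.6, 6.1]
grip_width: 0.0496
grasp_force: 61.8
```

Call:
send_rows(motion="1 0 0 0 0; 1 0 0 0 0; 1 0 0 -1.5 0; 1 0 0 -4 0; 1 0 0 -8 0")

```text
clock: 3.65
eef_pos: [0.4306, 0.0244, 0.1285]
tool_rot: [0.632, 0.775, -0.001, -0.001]
ft_force: [0.7, 0.6, -2.6]
grip_width: 0.0495
grasp_force: 63.8
```

Run:
```python
from h import *
go(.5595,.1000,.14,.2)
snap('wrist','w2.png')
c=cam('wrist')
for b in boxes_of('wrist','jar'): print(np.round(b['rect']),b['conf'])
```

```text
t 3.65 tcp [0.4306 0.0244 0.1285] yang 0.203 q [ 0.06  0.19 -0.35  1.04  0.    1.42] w 0.0495 F [ 0.7  0.6 -2.6]
shift cm [ 4.81 14.15 -1.19] twist 0.003
[436. 232. 120.  98.] 0.89
[453.  46. 118.  88.] 0.78
[259. 257. 114. 155.] 0.75
[133.  38. 127.  75.] 0.7
[321.  46. 130.  92.] 0.69
[203. 320.   9.  26.] 0.57
[495. 197.  30.  58.] 0.55
```

View pics/w2.png

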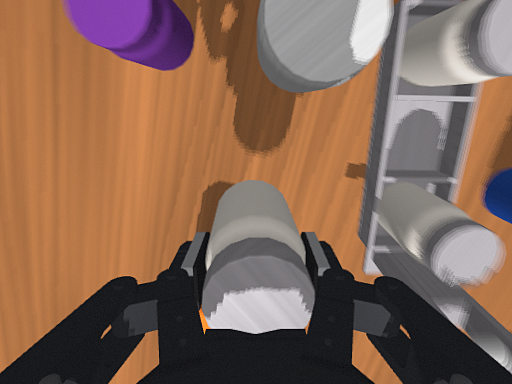

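Run:
```python
from h import *
c=cam('wrist')
P=at_z('wrist',253,181,.080,c); T=bot.get_obs(); M=R.from_quat(T['tool_rot']).as_matrix()
print(P, M.T@(P-T['eef_pos'])*1000)
Q=[at_z('wrist',u,v,.032,c) for u,v in((393,95),(383,180),(476,98),(459,180))]
print(np.round(Q,4).tolist(),np.mean(Q,0))
```

```text
[0.43082354 0.04592916 0.08      ] [22.04321883 -2.27747456 54.21293471]
[[0.534, 0.1291, 0.032], [0.5504, 0.0568, 0.032], [0.6056, 0.1422, 0.032], [0.621, 0.0711, 0.032]] [0.57774307 0.09981423 0.032     ]
```

Call:
send_rows(motion="1 0 0 -4.6 0; 1 1.4 4.2 -4.6 0; 1 2.8 8.4 -4.6 0; 1 4.2 12.6 -4.6 0; 1 4.8 14.1 -4.6 0")

```text
clock: 4.25
eef_pos: [0.5641, 0.1021, 0.1743]
tool_rot: [0.631, 0.776, 0.002, 0.001]
ft_force: [-0.5, -0.3, -3.7]
grip_width: 0.0494
grasp_force: 65.0
```

Call:
send_rows(motion="1 0 0 0 0; 1 0 0 0 0; 1 0 0 0 0")

```text
clock: 4.55
eef_pos: [0.5593, 0.0993, 0.1741]
tool_rot: [0.632, 0.775, -0.001, -0.0]
ft_force: [0.3, 0.0, -3.2]
grip_width: 0.0493
grasp_force: 65.0
```

Run:
```python
from h import *
go(.5595,.1000,.054,.2)
snap('wrist','w3.png'); vision.camera('top'); vision.camera('scene')
cv2.imwrite('pics/ts.png',np.hstack([cv2.resize(vision.camera(n)[v:v+100,u:u+130,::-1],None,fx=3,fy=3,interpolation=cv2.INTER_CUBIC) for n,u,v in(('top',140,90),('scene',230,160))]+[cv2.resize(cv2.imread('pics/w3.png'),(400,300))]))
```

```text
t 4.55 tcp [0.5593 0.0993 0.1741] yang 0.202 q [ 0.18  0.41  0.09  1.25 -0.    1.54] w 0.0493 F [ 0.3  0.  -3.2]
shift cm [ 0.07  0.05 12.01] twist 0.002
```

Run:
```python
from h import *
q=[.560,.1000,.198]; c=cam('wrist'); im=cv2.imread('pics/w3.png')
pl=lambda pts,col: cv2.polylines(im,[np.array([proj('wrist',p,c)*1 for p in pts]).astype(np.int32)],True,col,1)
for y in(-.068,0,.068): pl([tw(q,[a*.032,y+b*.032,.032]) for a,b in((-1,-1),(1,-1),(1,1),(-1,1))],(0,255,0))
th=np.linspace(0,2*np.pi,60); e=bot.get_obs()['eef_pos']
pl([[e[0]+.026*np.cos(t),e[1]+.026*np.sin(t),.126] for t in th],(0,0,255))
cv2.imwrite('pics/w3o.png',cv2.resize(im,(800,600)))
```

```text
(no output)
```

View pics/w3o.png

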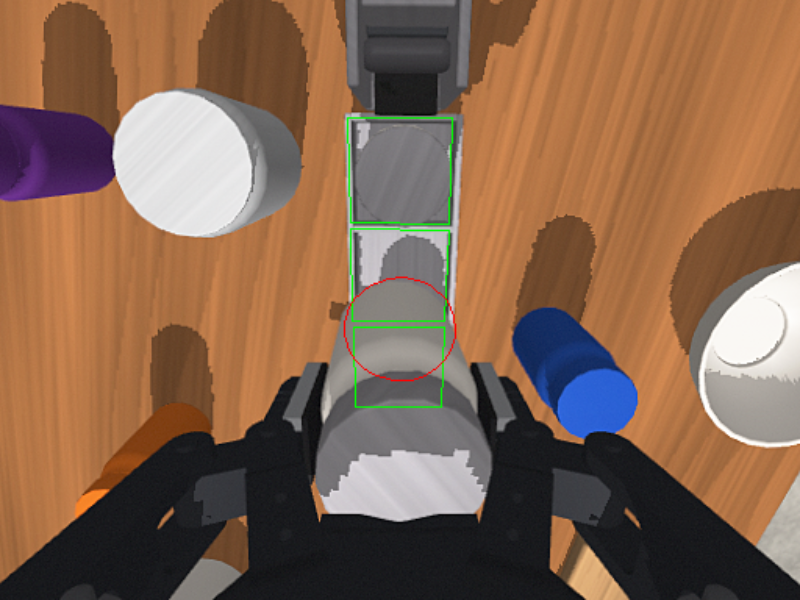

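The overlay matches in both places: the rack bays lie on the green outline, shifted right by about 1 mm at most, and the jar's bottom edge lies on the red circle. I'm lowering it with a +1 mm x correction.

Call:
send_rows(motion="1 0.05 0.15 4 0; 1 0.05 0.15 8 0; 1 0.05 0.15 10.5 0; 1 0.05 0.15 11.5 0; 1 0.05 0.15 11.9 0")

```text
clock: 5.3
eef_pos: [0.5599, 0.1002, 0.055]
tool_rot: [0.632, 0.775, -0.002, -0.001]
ft_force: [-9.0, -1.4, 12.4]
grip_width: 0.0492
grasp_force: 66.8
```

Call:
send_rows(motion="1 0 0 0 0; 1 0 0 0.1 0; 1 0 0 0.2 0; 1 0 0 0.2 0")

```text
clock: 5.7
eef_pos: [0.5637, 0.101, 0.0549]
tool_rot: [0.632, 0.775, 0.002, 0.001]
ft_force: [0.4, -0.2, 2.9]
grip_width: 0.0494
grasp_force: 65.4
```

Call:
send_rows(motion="0.5 0 0 -0.1 0; 0 0 0 -0.1 0; -0.5 0 0 -0.1 0; -1 0 0 -0.1 0; -1 0 0 -0.1 0")

```text
clock: 6.2
eef_pos: [0.562, 0.1008, 0.0544]
tool_rot: [0.632, 0.775, 0.0, 0.0]
ft_force: [-0.3, -0.2, 0.4]
grip_width: 0.0852
grasp_force: 0.0
```

Call:
send_rows(motion="-1 0 0 -0.1 0; -1 0 0 -1 0; -1 0 0 -4 0; -1 0 0 -8 0; -1 0 0 -13 0")

```text
clock: 6.7
eef_pos: [0.5605, 0.1005, 0.1846]
tool_rot: [0.632, 0.775, -0.001, -0.001]
ft_force: [1.1, 0.9, -0.1]
grip_width: 0.0857
grasp_force: 0.0
```

Call:
send_rows(motion="-1 0 0 -5 0; -1 0 0 -5 0; -1 0 0 -5 0")

```text
clock: 7.0
eef_pos: [0.563, 0.1009, 0.2368]
tool_rot: [0.632, 0.775, 0.002, 0.002]
ft_force: [-1.5, 0.0, -1.0]
grip_width: 0.0852
grasp_force: 0.0
```

Run:
```python
from h import *
snap('wrist','w4.png'); snap('top','t4.png')
im=cv2.resize(cv2.imread('pics/w4.png'),(512,384)); t=cv2.resize(cv2.imread('pics/t4.png')[90:186,140:212],(288,384))
cv2.imwrite('pics/wt4.png',np.hstack([im,t]))
q=[.5605,.1,.2]
for a in(2.2391,2.22): print(tw(q,bar(a,.19,-.055)))
p=tw(q,bar(2.23,.19,-.055)); go(*(p+[0,0,.06]),.2)
```

```text
[ 0.55342956 -0.14196236  0.28312605]
[ 0.55285946 -0.13914995  0.28534744]
t 7.1 tcp [0.5612 0.1006 0.2334] yang 0.203 q [0.18 0.38 0.21 1.4  0.   1.55] w 0.0852 F [-0.4  0.5  0.6]
shift cm [-23.47  -5.67 -11.07] twist 0.003
```

View pics/wt4.png

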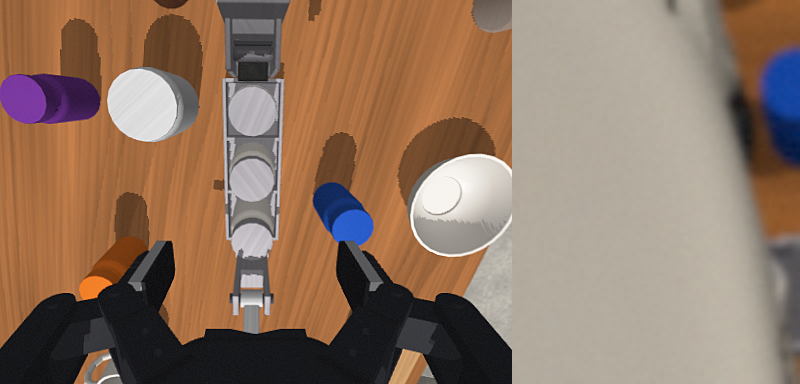

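The jar stands upright in the middle bay, its lid at (252,180) in line with jar_a and jar_b. Next is the keeper: I'll raise, turn the wrist a quarter turn and go over the handle.

Call:
send_rows(motion="-1 0 -1.5 -4 -0.14; -1 0 -3 -8 -0.28; -1 0 -4.5 -11 -0.42; -1 0 -5.7 -11 -0.56; -1 0 -5.7 -11 -0.7")

```text
clock: 7.6
eef_pos: [0.5048, 0.089, 0.3442]
tool_rot: [0.325, 0.946, -0.0, -0.001]
ft_force: [-0.1, 0.8, -0.6]
grip_width: 0.0854
grasp_force: 0.0
```

Run:
```python
from h import *
q=[.5605,.1,.2]
p=tw(q,bar(2.235,.19,-.055)); go(*(p+[0,0,.055]),.2+np.pi/2)
```

```text
t 7.6 tcp [0.5048 0.089  0.3442] yang 0.909 q [ 0.17  0.25  0.31  1.63 -0.    0.84] w 0.0854 F [-0.1  0.8 -0.6]
shift cm [-17.99 -15.19   0.56] twist -0.862
```

Call:
send_rows(motion="-1 -3.6 -3 0 -0.145; -1 -7.2 -6 0 -0.29; -1 -10.8 -9.1 0 -0.435; -1 -14.4 -12.2 0 -0.58; -1 -18 -15.2 0 -0.725")

```text
clock: 8.1
eef_pos: [0.5512, -0.1351, 0.3421]
tool_rot: [-0.013, 1.0, 0.001, -0.002]
ft_force: [1.2, 0.3, 0.2]
grip_width: 0.0851
grasp_force: 0.0
```

Call:
send_rows(motion="-1 0 0 0 -0.137; -1 0 0 0 -0.137; -1 0 0 0 -0.137")

```text
clock: 8.4
eef_pos: [0.5513, -0.1334, 0.3427]
tool_rot: [-0.077, 0.997, 0.001, -0.002]
ft_force: [-0.4, 1.0, -0.1]
grip_width: 0.0857
grasp_force: 0.0
```

Run:
```python
from h import *
q=[.5605,.1,.2]; a=2.235
p=tw(q,bar(a,.19,-.055)); go(*(p-[0,0,.019]),.2+np.pi/2)
snap('wrist','w5.png'); c=cam('wrist'); im=cv2.imread('pics/w5.png')
for col,a in(((0,255,0),2.235),((0,0,255),2.19)):
  for A,B in((bar(a,.19,-.008),bar(a,.19,-.078)),(bar(a,0.02,0),bar(a,.231,0))):
    cv2.line(im,*[tuple(int(v) for v in proj('wrist',tw(q,X),c)) for X in(A,B)],col,1)
cv2.imwrite('pics/w5o.png',cv2.resize(im,(800,600)))
```

```text
t 8.4 tcp [ 0.5513 -0.1334  0.3427] yang 1.725 q [-0.24  0.37  0.48  1.68  0.   -0.39] w 0.0857 F [-0.4  1.  -0.1]
shift cm [-0.1  -0.83  7.81] twist -0.046
```

View pics/w5o.png

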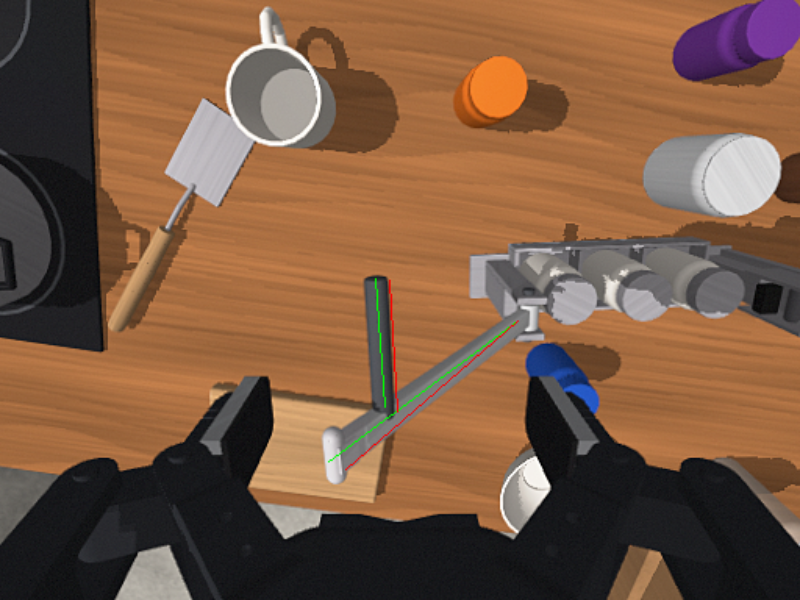

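The green prediction (bar angle 2.24) lies on the bar and rod: rod from (376,280) to (385,408), nose at (335,455). I'm descending around the rod and gripping it.

Call:
send_rows(motion="-1 0 -0.9 2.5 -0.046; -1 0 -0.9 5 -0.046; -1 0 -0.9 7 -0.046; -1 0 -0.9 7.7 -0.046; -1 0 -0.9 7.7 -0.046")

```text
clock: 8.95
eef_pos: [0.5526, -0.1414, 0.2664]
tool_rot: [-0.101, 0.995, 0.0, -0.001]
ft_force: [0.3, -0.6, -0.2]
grip_width: 0.085
grasp_force: 0.0
```

Call:
send_rows(motion="0.2 0 0 0 0; 0.6 0 0 0 0; 1 0 0 0 0; 1 0 0 0 0; 1 0 0 0 0")

```text
clock: 9.45
eef_pos: [0.5534, -0.1428, 0.2677]
tool_rot: [-0.101, 0.995, -0.0, 0.0]
ft_force: [0.8, -7.7, 4.4]
grip_width: 0.0123
grasp_force: 4.1
```

Call:
send_rows(motion="1 0 0 0 0; 1 0 0 0 0; 1 0 0 0 0")

```text
clock: 9.75
eef_pos: [0.5535, -0.1431, 0.2678]
tool_rot: [-0.101, 0.995, -0.001, 0.0]
ft_force: [0.5, -2.9, 3.3]
grip_width: 0.01
grasp_force: 58.5
```

Run:
```python
from h import *
q=[.5605,.1,.2]
h=tw(q,[0,-.118,.134]); o=bot.get_obs(); g=o['eef_pos']+[0,0,.019]
L=(np.linalg.inv(rackT(q))@np.append(g,1))[:3]; print('grasp in rack',L.round(4),'r',np.hypot(L[1]+.118,L[2]-.134),'ang',np.arctan2(L[2]-.134,L[1]+.118))
for a in np.arange(2.1,.15,-.2): print(round(a,2),end=' '); go(*(tw(q,bar(a,.19,L[0]))-[0,0,.019]),.2+np.pi/2)
```

```text
grasp in rack [-0.0551 -0.2369  0.2868] r 0.19362773043757892 ang 2.231783191509414
2.1 t 9.75 tcp [ 0.5535 -0.1431  0.2678] yang 1.773 q [-0.25  0.37  0.29  1.48 -0.   -0.45] w 0.01 F [ 0.5 -2.9  3.3]
shift cm [-0.01  2.29 -1.12] twist 0.002
1.9 t 9.75 tcp [ 0.5535 -0.1431  0.2678] yang 1.773 q [-0.25  0.37  0.29  1.48 -0.   -0.45] w 0.01 F [ 0.5 -2.9  3.3]
shift cm [-0.01  5.74 -2.7 ] twist 0.002
1.7 t 9.75 tcp [ 0.5535 -0.1431  0.2678] yang 1.773 q [-0.25  0.37  0.29  1.48 -0.   -0.45] w 0.01 F [ 0.5 -2.9  3.3]
shift cm [-0.02  9.43 -3.57] twist 0.002
1.5 t 9.75 tcp [ 0.5535 -0.1431  0.2678] yang 1.773 q [-0.25  0.37  0.29  1.48 -0.   -0.45] w 0.01 F [ 0.5 -2.9  3.3]
shift cm [-0.03 13.23 -3.68] twist 0.002
1.3 t 9.75 tcp [ 0.5535 -0.1431  0.2678] yang 1.773 q [-0.25  0.37  0.29  1.48 -0.   -0.45] w 0.01 F [ 0.5 -2.9  3.3]
shift cm [-0.04 16.97 -3.04] twist 0.002
1.1 t 9.75 tcp [ 0.5535 -0.1431  0.2678] yang 1.773 q [-0.25  0.37  0.29  1.48 -0.   -0.45] w 0.01 F [ 0.5 -2.9  3.3]
shift cm [-0.04 20.5  -1.67] twist 0.002
0.9 t 9.75 tcp [ 0.5535 -0.1431  0.2678] yang 1.773 q [-0.25  0.37  0.29  1.48 -0.   -0.45] w 0.01 F [ 0.5 -2.9  3.3]
shift cm [-0.05 23.7   0.37] twist 0.002
0.7 t 9.75 tcp [ 0.5535 -0.1431  0.2678] yang 1.773 q [-0.25  0.37  0.29  1.48 -0.   -0.45] w 0.01 F [ 0.5 -2.9  3.3]
shift cm [-0.05 26.42  3.01] twist 0.002
0.5 t 9.75 tcp [ 0.5535 -0.1431  0.2678] yang 1.773 q [-0.25  0.37  0.29  1.48 -0.   -0.45] w 0.01 F [ 0.5 -2.9  3.3]
shift cm [-0.05 28.57  6.14] twist 0.002
0.3 t 9.75 tcp [ 0.5535 -0.1431  0.2678] yang 1.773 q [-0.25  0.37  0.29  1.48 -0.   -0.45] w 0.01 F [ 0.5 -2.9  3.3]
shift cm [-0.05 30.05  9.63] twist 0.002
```

Call:
send_rows(motion="1 0 1.1 -0.6 0; 1 0 2.3 -1.1 0; 1 0 4 -1.9 0; 1 0 5.7 -2.6 0; 1 0 7.5 -3.2 0")

```text
clock: 10.25
eef_pos: [0.5398, -0.072, 0.3035]
tool_rot: [-0.1, 0.995, -0.004, 0.004]
ft_force: [0.2, -6.3, 18.9]
grip_width: 0.0098
grasp_force: 61.8
```

Call:
send_rows(motion="1 0 1.9 -0.4 0; 1 0 3.8 -0.5 0; 1 0 5.7 -0.5 0; 1 0 7.6 -0.3 0; 1 0 9.5 0.1 0")

```text
clock: 10.75
eef_pos: [0.5207, 0.0241, 0.3013]
tool_rot: [-0.101, 0.995, -0.001, 0.004]
ft_force: [6.8, -6.0, -10.7]
grip_width: 0.0097
grasp_force: 58.9
```

```bash
cat > a.py <<'E'
from h import *
import sys
q=[.5605,.1,.2]
o=bot.get_obs(); g=o['eef_pos']+[0,0,.019]
L=(np.linalg.inv(rackT(q))@np.append(g,1))[:3]; print('grasp in rack',L.round(4),'r',np.hypot(L[1]+.118,L[2]-.134),'ang',np.arctan2(L[2]-.134,L[1]+.118))
for a in map(float,sys.argv[1:]): print(round(a,2),end=' '); go(*(tw(q,bar(a,.191,-.055))-[0,0,.019]),.2+np.pi/2)
E
python3 a.py 1.1 .9 .7 .5 .35 .25
```

```text
grasp in rack [-0.054  -0.0665  0.3203] r 0.1933095500393631 ang 1.3011371477515934
1.1 t 10.75 tcp [0.5207 0.0241 0.3013] yang 1.773 q [ 0.05  0.26  0.21  1.51 -0.   -0.15] w 0.0097 F [  6.8  -6.  -10.7]
shift cm [0.1  3.52 1.6 ] twist 0.002
0.9 t 10.75 tcp [0.5207 0.0241 0.3013] yang 1.773 q [ 0.05  0.26  0.21  1.51 -0.   -0.15] w 0.0097 F [  6.8  -6.  -10.7]
shift cm [0.11 6.73 3.65] twist 0.002
0.7 t 10.75 tcp [0.5207 0.0241 0.3013] yang 1.773 q [ 0.05  0.26  0.21  1.51 -0.   -0.15] w 0.0097 F [  6.8  -6.  -10.7]
shift cm [0.12 9.48 6.3 ] twist 0.002
0.5 t 10.75 tcp [0.5207 0.0241 0.3013] yang 1.773 q [ 0.05  0.26  0.21  1.51 -0.   -0.15] w 0.0097 F [  6.8  -6.  -10.7]
shift cm [ 0.14 11.64  9.44] twist 0.002
0.35 t 10.75 tcp [0.5207 0.0241 0.3013] yang 1.773 q [ 0.05  0.26  0.21  1.51 -0.   -0.15] w 0.0097 F [  6.8  -6.  -10.7]
shift cm [ 0.16 12.83 12.04] twist 0.002
0.25 t 10.75 tcp [0.5207 0.0241 0.3013] yang 1.773 q [ 0.05  0.26  0.21  1.51 -0.   -0.15] w 0.0097 F [  6.8  -6.  -10.7]
shift cm [ 0.17 13.4  13.87] twist 0.002
```

Call:
send_rows(motion="1 0 1.8 0.7 0; 1 0 3.5 1.5 0; 1 0 5.2 2.5 0; 1 0 6.8 3.6 0; 1 0 8.2 4.9 0")

```text
clock: 11.25
eef_pos: [0.5045, 0.1058, 0.2506]
tool_rot: [-0.101, 0.995, 0.001, 0.003]
ft_force: [5.8, 1.4, 1.2]
grip_width: 0.0096
grasp_force: 60.8
```

```bash
python3 a.py  .5 .35 .28
```

```text
grasp in rack [-0.0537  0.0168  0.2696] r 0.19122671882866216 ang 0.7885045843803397
0.5 t 11.25 tcp [0.5045 0.1058 0.2506] yang 1.774 q [0.21 0.26 0.08 1.38 0.   0.  ] w 0.0096 F [5.8 1.4 1.2]
shift cm [0.14 3.28 4.41] twist 0.003
0.35 t 11.25 tcp [0.5045 0.1058 0.2506] yang 1.774 q [0.21 0.26 0.08 1.38 0.   0.  ] w 0.0096 F [5.8 1.4 1.2]
shift cm [0.16 4.46 7.02] twist 0.003
0.28 t 11.25 tcp [0.5045 0.1058 0.2506] yang 1.774 q [0.21 0.26 0.08 1.38 0.   0.  ] w 0.0096 F [5.8 1.4 1.2]
shift cm [0.16 4.87 8.29] twist 0.003
```

Call:
send_rows(motion="1 0 1.2 1.2 0; 1 0 2.2 2.6 0; 1 0 3.2 4.2 0; 1 0 4 5.8 0; 1 0 4.6 7.3 0")

```text
clock: 11.75
eef_pos: [0.4958, 0.1499, 0.1764]
tool_rot: [-0.101, 0.995, -0.0, 0.003]
ft_force: [7.8, -3.0, -0.1]
grip_width: 0.0097
grasp_force: 59.7
```

Call:
send_rows(motion="1 0 0.1 0.3 0; 1 0 0.1 0.3 0; 1 0 0.1 0.3 0")

```text
clock: 12.05
eef_pos: [0.4956, 0.1508, 0.1733]
tool_rot: [-0.101, 0.995, -0.0, 0.002]
ft_force: [8.3, 0.9, -2.5]
grip_width: 0.0097
grasp_force: 59.4
```

```bash
python3 a.py  .25 .2
```

```text
grasp in rack [-0.0536  0.0626  0.1923] r 0.18980371469328494 ang 0.3119377451894278
0.25 t 12.05 tcp [0.4956 0.1508 0.1733] yang 1.773 q [ 0.3   0.3  -0.06  1.2  -0.    0.09] w 0.0097 F [ 8.3  0.9 -2.5]
shift cm [0.15 0.44 1.1 ] twist 0.002
0.2 t 12.05 tcp [0.4956 0.1508 0.1733] yang 1.773 q [ 0.3   0.3  -0.06  1.2  -0.    0.09] w 0.0097 F [ 8.3  0.9 -2.5]
shift cm [0.15 0.66 2.03] twist 0.002
```

Call:
send_rows(motion="0.4 0 0 0 0; 0.4 0 0 0 0; 0.4 0 0 0 0; 0.4 0 0 -2 0; 0.4 0 0 -4.5 0")

```text
clock: 12.55
eef_pos: [0.4914, 0.15, 0.2172]
tool_rot: [-0.101, 0.995, -0.0, -0.002]
ft_force: [0.3, -0.4, 0.5]
grip_width: 0.0258
grasp_force: 0.0
```

Call:
send_rows(motion="1 0 0.6 0 0; 1 0 0.6 0 0; 1 0 0.6 0 0; 1 0 0.6 0 0; 1 0 0.6 0 0")

```text
clock: 13.05
eef_pos: [0.4914, 0.156, 0.2174]
tool_rot: [-0.101, 0.995, -0.0, -0.001]
ft_force: [-0.2, -0.5, 0.9]
grip_width: 0.0006
grasp_force: 0.0
```

```bash
python3 a.py  .1
python3 - <<'E'
from h import *
vision.camera('scene')
C=cam('scene'); q=[.5605,.1,.2]
print([(np.round(b['rect']),b['conf']) for b in boxes_of('scene','keeper')],[(np.round(b['rect']),b['conf']) for b in boxes_of('scene','jar')])
for a in(.2,.31,.4): print(a,proj('scene',tw(q,bar(a,.19,-.078)),C),proj('scene',tw(q,bar(a,.231,0)),C))
E
```

```text
grasp in rack [-0.0566  0.0686  0.2364] r 0.21284901953106483 ang 0.501971601896543
0.1 t 13.05 tcp [0.4914 0.156  0.2174] yang 1.773 q [ 0.31  0.28  0.02  1.31 -0.    0.1 ] w 0.0006 F [-0.2 -0.5  0.9]
shift cm [-0.18  0.35  8.33] twist 0.002
[(array([298., 212., 109.,  36.]), 0.58)] [(array([298., 243.,  23.,  33.]), 0.81), (array([266., 288.,  26.,  35.]), 0.74), (array([270., 242.,  25.,  37.]), 0.61), (array([255., 172.,  24.,  38.]), 0.59)]
0.2 [337.54872611 194.4623512 ] [353.78554818 226.37162496]
0.31 [336.48718113 189.04902543] [352.78965282 220.10649687]
0.4 [334.79554764 184.50177013] [350.90660923 214.77807546]
```

Call:
send_rows(motion="1 0 0 1 0; 1 0 0 2 0; 1 0 0 2.8 0; 1 0 0 3.6 0; 1 0 0 4.3 0")

```text
clock: 13.7
eef_pos: [0.4916, 0.1562, 0.1744]
tool_rot: [-0.101, 0.995, 0.0, -0.0]
ft_force: [-0.9, 1.1, 1.3]
grip_width: 0.0002
grasp_force: 0.4
```

Call:
send_rows(motion="1 0 0 0.2 0; 1 0 0 0.4 0; 1 0 0 0.6 0; 1 0 0 0.6 0")

```text
clock: 14.1
eef_pos: [0.492, 0.1562, 0.1693]
tool_rot: [-0.101, 0.995, -0.0, 0.0]
ft_force: [0.2, 0.8, 0.3]
grip_width: 0.0003
grasp_force: 0.0
```

Call:
send_rows(motion="1 0 0 0.15 0; 1 0 0 0.3 0; 1 0 0 0.45 0; 1 0 0 0.5 0")

```text
clock: 14.5
eef_pos: [0.492, 0.1562, 0.1642]
tool_rot: [-0.101, 0.995, 0.0, 0.0]
ft_force: [1.1, 0.7, 0.2]
grip_width: 0.0002
grasp_force: 0.4
```

Call:
send_rows(motion="1 0 0 0.15 0; 1 0 0 0.3 0; 1 0 0 0.4 0; 1 0 0 0.4 0")

```text
clock: 14.9
eef_pos: [0.4918, 0.156, 0.1601]
tool_rot: [-0.101, 0.995, -0.0, -0.0]
ft_force: [0.2, -0.5, 0.3]
grip_width: 0.0001
grasp_force: 0.0
```

Call:
send_rows(motion="1 0 0 0.15 0; 1 0 0 0.3 0; 1 0 0 0.4 0; 1 0 0 0.4 0")

```text
clock: 15.3
eef_pos: [0.4918, 0.1561, 0.1561]
tool_rot: [-0.101, 0.995, -0.0, -0.0]
ft_force: [-0.4, 0.9, 0.3]
grip_width: 0.0003
grasp_force: 0.0
```

```bash
python3 a.py
python3 - <<'E'
from h import *
q=[.5605,.1,.2]
for n in('scene','wrist','top'):
    vision.camera(n); C=cam(n)
    for t in('keeper','handle'): print(n,t,[(np.round(b['rect'],1).tolist(),round(b['conf'],2)) for b in boxes_of(n,t)])
    for a in(.08,.2,.31): print(a,[proj(n,tw(q,bar(a,r,x)),C).round(0).tolist() for r,x in((0,0),(.231,0),(.19,-.008),(.19,-.078))])
E
```

```text
grasp in rack [-0.0562  0.0686  0.1751] r 0.19106917147658078 ang 0.21685854959427855
scene keeper [([298.1, 226.1, 109.9, 29.3], 0.65)]
scene handle [([299.9, 226.9, 111.1, 29.0], 0.73)]
0.08 [[247.0, 220.0], [353.0, 233.0], [334.0, 227.0], [337.0, 200.0]]
0.2 [[247.0, 220.0], [354.0, 226.0], [335.0, 222.0], [338.0, 194.0]]
0.31 [[247.0, 220.0], [353.0, 220.0], [333.0, 217.0], [336.0, 189.0]]
wrist keeper [([135.6, 270.7, 271.1, 129.4], 0.69)]
wrist handle [([135.7, 267.5, 271.1, 127.2], 0.81)]
0.08 [[-3.0, 296.0], [321.0, 319.0], [258.0, 305.0], [258.0, 204.0]]
0.2 [[-3.0, 296.0], [325.0, 355.0], [253.0, 332.0], [253.0, 220.0]]
0.31 [[-3.0, 296.0], [323.0, 399.0], [242.0, 363.0], [240.0, 240.0]]
top keeper [([208.6, 166.4, 83.1, 56.7], 0.81), ([214.3, 161.5, 87.6, 46.2], 0.21)]
top handle [([210.6, 150.1, 77.1, 19.8], 0.65), ([213.0, 160.4, 89.6, 52.7], 0.33)]
0.08 [[245.0, 146.0], [144.0, 162.0], [163.0, 163.0], [168.0, 193.0]]
0.2 [[245.0, 146.0], [143.0, 159.0], [163.0, 160.0], [167.0, 191.0]]
0.31 [[245.0, 146.0], [144.0, 156.0], [163.0, 157.0], [168.0, 189.0]]
```

The bar is following the fingertips, now at about 0.08 rad. I'll keep feeling downward in smaller steps.

Call:
send_rows(motion="1 0 0 0.1 0; 1 0 0 0.2 0; 1 0 0 0.3 0; 1 0 0 0.3 0")

```text
clock: 16.15
eef_pos: [0.4919, 0.1562, 0.1532]
tool_rot: [-0.101, 0.995, -0.0, -0.0]
ft_force: [-0.5, 0.8, -0.0]
grip_width: 0.0
grasp_force: 0.0
```

Call:
send_rows(motion="1 0 0 0.1 0; 1 0 0 0.2 0; 1 0 0 0.3 0; 1 0 0 0.3 0")

```text
clock: 16.55
eef_pos: [0.4919, 0.1561, 0.1501]
tool_rot: [-0.101, 0.995, -0.0, -0.0]
ft_force: [-0.5, -0.0, -0.1]
grip_width: 0.0002
grasp_force: 0.0
```

Call:
send_rows(motion="1 0 0 0.1 0; 1 0 0 0.2 0; 1 0 0 0.2 0")

```text
clock: 16.85
eef_pos: [0.4918, 0.1561, 0.1481]
tool_rot: [-0.101, 0.995, -0.0, -0.0]
ft_force: [0.0, -0.4, -0.5]
grip_width: 0.0002
grasp_force: 0.0
```

Call:
send_rows(motion="1 0 0 0.1 0; 1 0 0 0.2 0; 1 0 0 0.3 0")

```text
clock: 17.15
eef_pos: [0.4919, 0.1563, 0.1454]
tool_rot: [-0.101, 0.995, 0.0, 0.0]
ft_force: [-0.9, 0.1, 5.3]
grip_width: 0.0
grasp_force: 2.4
```

Call:
send_rows(motion="1 0 0 0.1 0; 1 0 0 0.2 0; 1 0 0 0.3 0")

```text
clock: 17.45
eef_pos: [0.4921, 0.1564, 0.1445]
tool_rot: [-0.101, 0.995, 0.0, 0.001]
ft_force: [-5.8, -1.8, 16.2]
grip_width: 0.0003
grasp_force: 8.0
```

Run:
```python
from h import *
q=[.5605,.1,.2]; print(bot.get_obs()['eef_pos'],bot.get_obs()['ft_force'])
for n in('scene','wrist'):
    vision.camera(n); C=cam(n)
    for t in('keeper','handle'): print(n,t,[(np.round(b['rect'],1).tolist(),round(b['conf'],2)) for b in boxes_of(n,t)])
    for a in(-.05,0,.08,.15): print(a,[proj(n,tw(q,bar(a,r,x)),C).round(0).tolist() for r,x in((0,0),(.231,0),(.19,-.008),(.19,-.078))])
```

```text
[0.49207046 0.15635584 0.14454779] [-5.80518632 -1.80663885 16.18851374]
scene keeper [([296.2, 228.9, 110.6, 28.1], 0.94), ([267.9, 243.2, 26.3, 35.8], 0.55)]
scene handle [([300.2, 228.6, 112.2, 24.6], 0.84)]
-0.05 [[247.0, 220.0], [351.0, 239.0], [333.0, 233.0], [336.0, 206.0]]
0 [[247.0, 220.0], [352.0, 237.0], [334.0, 231.0], [337.0, 204.0]]
0.08 [[247.0, 220.0], [353.0, 233.0], [334.0, 227.0], [337.0, 200.0]]
0.15 [[247.0, 220.0], [354.0, 229.0], [335.0, 224.0], [338.0, 197.0]]
wrist keeper [([136.5, 270.1, 273.0, 131.3], 0.83)]
wrist handle [([137.8, 267.9, 271.0, 124.1], 0.62)]
-0.05 [[-18.0, 307.0], [316.0, 299.0], [258.0, 292.0], [258.0, 196.0]]
0 [[-18.0, 307.0], [320.0, 311.0], [258.0, 301.0], [259.0, 202.0]]
0.08 [[-18.0, 307.0], [325.0, 332.0], [258.0, 318.0], [258.0, 212.0]]
0.15 [[-18.0, 307.0], [328.0, 355.0], [255.0, 335.0], [255.0, 222.0]]
```

Firm contact at tip height about 0.145, which should be the roller stop. I'll press on in 1 mm steps.

Call:
send_rows(motion="1 0 0 0.05 0; 1 0 0 0.1 0; 1 0 0 0.1 0")

```text
clock: 18.05
eef_pos: [0.492, 0.1564, 0.1437]
tool_rot: [-0.101, 0.995, 0.0, 0.001]
ft_force: [-5.0, -1.3, 13.4]
grip_width: -0.0
grasp_force: 6.9
```

Call:
send_rows(motion="1 0 0 0.05 0; 1 0 0 0.1 0; 1 0 0 0.1 0")

```text
clock: 18.35
eef_pos: [0.4919, 0.1564, 0.142]
tool_rot: [-0.101, 0.995, 0.0, 0.001]
ft_force: [-3.1, 0.7, 9.5]
grip_width: 0.0001
grasp_force: 4.8
```

Call:
send_rows(motion="1 0 0 0.05 0; 1 0 0 0.1 0; 1 0 0 0.1 0")

```text
clock: 18.65
eef_pos: [0.4919, 0.1564, 0.1403]
tool_rot: [-0.101, 0.995, 0.0, 0.0]
ft_force: [-1.3, 0.9, 4.8]
grip_width: -0.0001
grasp_force: 2.5
```

Call:
send_rows(motion="1 0 0 0.05 0; 1 0 0 0.1 0; 1 0 0 0.1 0")

```text
clock: 18.95
eef_pos: [0.4919, 0.156, 0.138]
tool_rot: [-0.101, 0.995, -0.0, -0.0]
ft_force: [0.1, 0.4, 0.6]
grip_width: -0.0
grasp_force: 0.0
```

Call:
send_rows(motion="1 0 0 0.05 0; 1 0 0 0.1 0; 1 0 0 0.1 0")

```text
clock: 19.25
eef_pos: [0.4918, 0.156, 0.137]
tool_rot: [-0.101, 0.995, -0.0, -0.0]
ft_force: [0.3, 0.5, -0.3]
grip_width: -0.0002
grasp_force: 0.0
```

Run:
```python
from h import *
q=[.5605,.1,.2]; print(bot.get_obs()['eef_pos'],bot.get_obs()['ft_force'])
for n in('scene','wrist'):
    vision.camera(n); C=cam(n)
    for t in('keeper','handle'): print(n,t,[(np.round(b['rect'],1).tolist(),round(b['conf'],2)) for b in boxes_of(n,t)])
```

```text
[0.4918117  0.15604882 0.13695251] [ 0.26312759  0.48361488 -0.33845022]
scene keeper [([296.5, 230.4, 103.6, 26.8], 0.81), ([119.2, 196.2, 96.5, 70.0], 0.58)]
scene handle [([299.4, 230.8, 108.1, 26.7], 0.77)]
wrist keeper [([134.8, 267.5, 269.7, 130.4], 0.75)]
wrist handle [([136.8, 265.6, 271.3, 124.6], 0.91)]
```

The force rose to 16 N, fell off and went to zero at 0.139, about 6 mm past first contact, so the roller has snapped over. I'll touch down lightly to check the bar is home, which should be at about 0.133.

Call:
send_rows(motion="1 0 0 0.1 0; 1 0 0 0.2 0; 1 0 0 0.2 0")

```text
clock: 19.85
eef_pos: [0.4917, 0.1562, 0.1351]
tool_rot: [-0.101, 0.995, -0.0, -0.0]
ft_force: [-0.3, 0.9, -0.4]
grip_width: -0.0004
grasp_force: 0.0
```

Call:
send_rows(motion="1 0 0 0.1 0; 1 0 0 0.1 0")

```text
clock: 20.05
eef_pos: [0.4918, 0.1562, 0.1342]
tool_rot: [-0.101, 0.995, -0.0, -0.0]
ft_force: [-0.7, 0.3, -0.0]
grip_width: -0.0002
grasp_force: 0.0
```

Call:
send_rows(motion="1 0 0 0.1 0; 1 0 0 0.1 0")

```text
clock: 20.25
eef_pos: [0.4918, 0.1562, 0.1332]
tool_rot: [-0.101, 0.995, -0.0, -0.0]
ft_force: [0.2, 0.7, -0.5]
grip_width: -0.0001
grasp_force: 0.0
```

Call:
send_rows(motion="1 0 0 0.1 0; 1 0 0 0.1 0")

```text
clock: 20.45
eef_pos: [0.4919, 0.1563, 0.1328]
tool_rot: [-0.101, 0.995, 0.0, 0.0]
ft_force: [-1.4, -0.6, 2.8]
grip_width: 0.0002
grasp_force: 1.6
```

Call:
send_rows(motion="1 0 0 0.1 0; 1 0 0 0.1 0")

```text
clock: 20.65
eef_pos: [0.492, 0.1563, 0.1325]
tool_rot: [-0.101, 0.995, 0.0, 0.0]
ft_force: [-2.2, -0.4, 7.5]
grip_width: -0.0002
grasp_force: 3.9
```

The contact is at 0.133, as predicted for the shut bar. I'm backing off and making a last check.

Call:
send_rows(motion="1 0 0 -1 0; 1 0 0 -4 0; 1 0 0 -8 0; 1 0 0 -12 0; 1 0 0 -13 0")

```text
clock: 21.15
eef_pos: [0.4942, 0.1569, 0.2667]
tool_rot: [-0.101, 0.995, 0.001, 0.004]
ft_force: [0.0, 1.6, -0.0]
grip_width: -0.0002
grasp_force: 0.0
```

Call:
send_rows(motion="1 0 -3 0 0; 1 3 -6 0 0; 1 6 -6 0 0; 1 9 -6 0 0; 1 9 -6 0 0")

```text
clock: 21.65
eef_pos: [0.4123, 0.0783, 0.261]
tool_rot: [-0.101, 0.995, -0.0, -0.001]
ft_force: [0.9, 0.6, -0.3]
grip_width: -0.0002
grasp_force: 0.0
```

Run:
```python
from h import *
q=[.5605,.1,.2]; print(bot.get_obs()['clock'],bot.get_obs()['eef_pos'],bot.get_obs()['ft_force'])
vision.camera('scene'); C=cam('scene')
for t in('keeper','handle','jar','tin','mill','mug','spatula'): print(t,[(np.round(b['rect'],1).tolist(),round(b['conf'],2)) for b in boxes_of('scene',t)])
for a in(-.04,.03): print(a,[proj('scene',tw(q,bar(a,r,x)),C).round(0).tolist() for r,x in((.231,0),(.19,-.078))])
print([proj('scene',tw(q,[0,y,.054]),C).round() for y in(-.068,0,.068)])
```

```text
21.65 [0.41231206 0.07827585 0.26101961] [ 0.86986097  0.58903311 -0.26710425]
keeper [([298.1, 226.1, 108.1, 38.1], 0.67)]
handle [([296.5, 224.4, 104.0, 31.4], 0.77)]
jar [([269.6, 244.5, 21.8, 31.8], 0.96), ([326.9, 255.4, 24.0, 32.9], 0.94), ([338.2, 172.9, 24.5, 36.6], 0.93), ([298.6, 247.6, 20.4, 29.5], 0.84), ([253.9, 173.4, 23.2, 39.7], 0.79), ([268.0, 288.0, 23.7, 36.2], 0.77)]
tin [([333.9, 212.1, 33.5, 41.3], 0.57)]
mill [([388.6, 226.1, 29.1, 38.1], 0.93)]
mug [([184.6, 161.1, 32.1, 47.6], 0.86)]
spatula [([119.3, 198.8, 96.7, 65.2], 0.8), ([304.4, 242.5, 139.9, 69.2], 0.53), ([297.9, 226.2, 109.2, 35.5], 0.37)]
-0.04 [[351.0, 239.0], [336.0, 205.0]]
0.03 [[353.0, 235.0], [337.0, 202.0]]
[array([269., 240.]), array([298., 245.]), array([327., 250.])]
```

All three jars stand in their bays, the bystanders haven't moved, and the bar is shut.

```bash
python3 -c "
from h import *
print(workorder.job_done())"
```

```text
the job is handed in; nothing more can be done
None
```

I stood the loose white jar in the middle bay, swung the keeper bar over and pressed it until it clicked home (peak about 16 N, then no resistance), and handed the job in at about 22 s; a last detector check showed the jars in their bays and the mill, tin, mug and spatula not moved.

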